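Close up a row of cartons and lock the shelf divider

TASK

The row of three cartons at the left of the display tray has come apart. Slide the loose divider, the one whose cam lever stands up, against the cartons until the row is closed up snugly between it and the tray's left wall, and only then flip that lever fully down to lock the divider there. Keep the cartons standing on the tray and leave the other divider and the rest of the goods as they are.

Things in the scene. Friction and masses are not known exactly. Their poses are not given: they have to be found in the camera images.
- tray: Grey steel counter display tray, fixed: 206 mm deep (x), 490 mm wide (y). Origin at table height under its middle; x to its back (away from the robot), y to the robot's left, z up. Deck under the goods 30 mm above the table. Along the front edge an aluminium rail, 20 mm deep, axis at x = -95 mm, top 42 mm above the table. Side walls 122 mm tall, inner faces at y = +240 mm (left) and -250 mm.
- end_face (a point): Point on the inner face of the tray's left side wall (the fixed end wall against which the row closes up), 70 mm above the table, mid depth.
- divider (a joint): Slide of the loose divider, m: grows to the left (tray +y), towards the cartons; the fin's carton-side face is at tray y = value - 0.040. At 0.130 the row is closed with no slack (three cartons, 150 mm in all). With the lever up it slides freely: about 2 N of friction, plus 1 to 3 N for each carton pushed. With the lever down it is clamped and holds against 10 N or so.
- divider_face (a point): Point on the carton-side (left) face of the loose divider's fin, 70 mm above the table. The fin is white sheet steel, 4 mm thick, square to the rail, top 106 mm above the table (only 69 mm for the first 75 mm behind the lever pin). At its front a steel saddle, 29 mm wide (y), 30 mm deep, top 67 mm above the table, rides the front rail and holds the cam lever between two cheeks.
- divider_lever (a joint): Cam lever of the loose divider, on a hinge pin parallel to tray y. 0 rad = fully down, level, pointing to the front (tray -x): locked. 1.2 to 1.6 rad = standing up: free. It swings square to the rail and stays where left. Below 0.75 rad the cam comes to bear on the rail; 1 to 3 N at the lever's end takes it down to the stop at 0. Once down it stays down.
- divider_lever_pin (a point): Centre of that lever's hinge pin, on the divider, above the rail's axis, 54 mm above the table; it moves with the divider.
- divider_lever_tip (a point): Centre of that lever's rounded end, 66 mm from the pin. The lever is a straight black plastic bar 14 mm wide (along tray y), 9 mm thick, 72 mm from pin to very end; its flat sides face left and right, free above the saddle from 15 mm out from the pin.
- carton_a: Printed food carton, one of three alike, 130 (front to back) x 50 (across the tray) x 85 mm tall, about 0.3 kg, standing loose on the tray deck in the row between the loose divider and the end wall. Origin: centre of its underside; z up, x front to back. The one nearest the end wall.
- carton_b: Printed food carton, one of three alike, 130 (front to back) x 50 (across the tray) x 85 mm tall, about 0.3 kg, standing loose on the tray deck in the row between the loose divider and the end wall. Origin: centre of its underside; z up, x front to back. The middle one.
- carton_c: Printed food carton, one of three alike, 130 (front to back) x 50 (across the tray) x 85 mm tall, about 0.3 kg, standing loose on the tray deck in the row between the loose divider and the end wall. Origin: centre of its underside; z up, x front to back. The one nearest the divider.
- neighbour (a joint): Slide of the second, identical divider farther right on the same rail, locked, in m; to be left alone.
- neighbour_lever (a joint): Cam lever of that second divider, lying down at 0 rad (locked); to be left alone.
- neighbour_lever_pin (a point): Centre of the hinge pin of the second divider's lever, 54 mm above the table.
- jar_a: Glass jar with a white lid, 66 mm across, 85 mm tall, on the tray right of the second divider, in front. Origin: centre of its underside. Leave alone.
- jar_b: The same, behind it. Leave alone.
- tin: Small tin, 51 mm across, 75 mm tall, at the back of the tray's otherwise empty bay between the two dividers. Origin: centre of its underside. Leave alone.
- bottle_a: Drink bottle, 62 mm across, 190 mm tall, standing on the table left of the tray. Origin: centre of its underside. Leave alone.
- bottle_b: Drink bottle, 62 mm across, 170 mm tall, standing on the table left of the tray. Leave alone.
- tape: Roll of cardboard-coloured tape, 92 mm across, 48 mm tall, flat on the table at the right in front of the tray. Leave alone.
- label_gun: Grey hand price labeller lying on its side on the table, about 180 x 130 x 31 mm, at the left in front of the tray. Leave alone.
- soup_box: Flat food carton, 130 x 95 x 45 mm, lying on the table right of the tray. Leave alone.

How it is judged (in metres and radians):
On the way:
1. the divider has closed up the row (no more than 4.5 mm of slack in all) while its lever is still up (more than 0.8 rad) (y of divider_face in the frame of tray between 0.0855 and 0.096 m and value of joint divider_lever above 0.8 rad), for 0.2 s.
At the end, for the whole second after the job is handed in: Loose divider's lever fully down (within 0.12 rad of its stop); fin-to-left-wall space 144 to 154.5 mm, i.e. at most 4.5 mm slack over the three cartons; all three upright (within 0.06 rad) on the deck in that space, not shifted over 45 mm to front or back; cartons and divider at rest (value of joint divider_lever below 0.12 rad and y of divider_face in the frame of tray between 0.0855 and 0.096 m and angle between each of carton_a, carton_b, carton_c's own z axis and vertical below 0.06 rad and z of carton_a in the frame of tray between 0.026 and 0.034 m and y of carton_a in the frame of tray between 0.09 and 0.24 m and x of carton_a in the frame of tray between -0.04 and 0.05 m and z of carton_b in the frame of tray between 0.026 and 0.034 m and y of carton_b in the frame of tray between 0.09 and 0.24 m and x of carton_b in the frame of tray between -0.04 and 0.05 m and z of carton_c in the frame of tray between 0.026 and 0.034 m and y of carton_c in the frame of tray between 0.09 and 0.24 m and x of carton_c in the frame of tray between -0.04 and 0.05 m and linear speed of each of carton_a, carton_b, carton_c below 0.02 m/s and velocity of joint divider between -0.01 and 0.01 m/s); the robot touches nothing.
It fails at once if the second divider is unlocked (lever above 0.2 rad) or shifted by more than 10 mm (value of joint neighbour_lever above 0.2 rad or distance of neighbour_lever_pin from where it was at the start of the episode above 0.01 m).
It fails at once if another thing on the tray or table is shifted by more than 25 mm or tipped by more than 0.4 rad (distance of any of jar_a, jar_b, tin, bottle_a, bottle_b, tape, label_gun, soup_box from where it was at the start of the episode above 0.025 m or angle between any of jar_a, jar_b, tin, bottle_a, bottle_b, tape, label_gun, soup_box's own z axis and vertical above 0.4 rad).
It also fails if it takes over 43 s, if anything falls off the work surface, if the arm or the gripper's body presses on something with over 40 N, if the wrist force passes 120 N, or if a joint passes its speed limit or range.

ROBOT

A 6-joint arm with a two-finger parallel gripper is mounted at the origin on the work surface. World frame = base frame: x ahead of the robot, y to its left, z up, the work surface at z = 0. Lengths are in m, angles in degrees, forces in N, time in s.
With the tool pointing down it reaches from about 0.3 to 0.95 m from the base axis. Payload 3.1 kg.
Tool frame: the origin (TCP) lies midway between the tips of the shut fingers; the grasp point (between the pads) lies 19 mm behind it; y points along the fingers, z is the direction in which the jaws open and shut, and the axes are right-handed (so a half turn about y gives the same grasp; the last joint's range is limited). The gripper opens to 85 mm and grips with 20 to 120 N. Pads are 22 mm wide; open, the fingers measure 114 mm over their backs; the gripper's body (76 mm by 85 mm) begins 54 mm behind the grasp point. The pads swing forward as they close: fully open they stand 13 mm farther back than shut.
Start: joints at [-73.15, 17.653, 93.61, -0, 68.738, -3.994], TCP at [0.222, -0.584, 0.231] pointing down, gripper open.
Joint ranges: [-175.34, 175.34], [-45.06, 112.39], [2.9, 150.54], [-68.45, 248.45], [3.09, 151.38], [-168.51, 168.51]. Speed limits (degrees/s): [159.86, 159.86, 180, 180, 180, 180].

INTERFACE

Orientations are given as [roll, pitch, yaw] about the fixed x, y, z axes, in that order (R = Rz(yaw) Ry(pitch) Rx(roll)).
In Python, from rig import manip, eyes, job gives the robot as it stands. The module is installed in compiled form; this text tells all that it offers.
- The arm moves only by the tool servo_tool, never from a script. Its argument "series" is one flat list of numbers, 7 for each row, row after row: the turn, a rotation vector about the world's x, y, z in degrees, then the shift along the world's x, y, z in m, then the finger opening in m, from 0 to 0.0854. A call has 1 to 10 rows; each row shifts and turns the commanded pose from where the row before left it; what a row does not reach is not made up. A row lasts 1/12 s, in which the tool goes at most 41.7 mm and 7.16 degrees, less where a joint would pass 70% of its speed; a pose out of reach is approached as far as the arm can. A call with a gripper value outside its range is refused whole. The fingers move at their own pace and stop on an object; "force" is the grip in N (left out, the last holds). Time passes only in rows, so rows that do not move let the fingers close. It gives the time, the measured TCP pose, the force and the opening at its end, in the units of the state.
- manip.sense(): the state, without advancing time (a new reading comes with each control period).
- eyes.grab_frame(name): name is "scene" or "top"; returns a dict with "pixels" (480x640x3 uint8, red, green, blue), "z_map" (480x640 float32, m along the optical axis (not along the pixel's ray), 0 where there is no reading), "K" (3x3 intrinsics, pixels), "rvec" (rotation vector, rad) and "tvec" (3), from world to camera coordinates, as OpenCV has them. Camera axes: x right, y down, z forward; pixel columns grow to the right and rows downward; lengths in m; the calibration is good to about 2 mm. A picture is of the moment at which its call begins.
- job.finish_job(): hands the job in, once; it reports no verdict.
The state is a dict: "time": time; "joint_positions": joint angles; "qd": joint speeds; "tau": joint torques, N m; "position": TCP position; "eef_rot": TCP orientation; "contact_force": force on the tool from outside, world axes, zero at the start; "moment": the same for the moment, N m; "grip_width": finger opening in m.
Only numpy, scipy, OpenCV 4.12 (cv2) and the standard library are available. Lean on these libraries where they do the work, as an engineer would, in place of code of your own. Each camera call takes 0.05 s, during which the arm holds its last target. There are 200 camera calls.

## Working session

There is one attempt and no reset: what is moved stays moved. The work goes in short steps, Python scripts to look and compute and a tool call to move; the robot and the scene stay as the last step left them, time stands still between calls to the robot, and variables do not carry over. Pictures are saved under pics/ and viewed, on a budget of 10 in all, crops included, one or two more only if the job needs it, and the job is handed in when it is done.

Besides the shell and the picture viewer there is one more tool, called after "Call:" as name(argument=value, ...) on one line, values as JSON. servo_tool: Moves the arm, as the interface text tells. Its arguments: {"type":"object","properties":{"series":{"type":"array"},"force":{"type":"number"}},"required":["series"]}

```bash
mkdir -p pics
cat > h.py <<'E'
import numpy as np, cv2
from rig import manip, eyes, job
def grab(n):
    f=eyes.grab_frame(n); R=cv2.Rodrigues(np.array(f["rvec"],float))[0]; t=np.array(f["tvec"],float).ravel()
    z=f["z_map"]; v,u=np.mgrid[:480,:640]; K=np.array(f["K"])
    c=np.stack([(u-K[0,2])/K[0,0]*z,(v-K[1,2])/K[1,1]*z,z],-1)
    W=(c-t)@R; W[z==0]=np.nan
    return f,W
def save(f,n): cv2.imwrite("pics/"+n,f["pixels"][:,:,::-1])
E
python3 - <<'E'
from h import *
for n in("scene","top"):
    f,W=grab(n); save(f,n+"0.png"); np.savez("/tmp/"+n,W=W,px=f["pixels"],K=f["K"],r=f["rvec"],t=f["tvec"])
print(manip.sense())
E
```

```text
{'time': 0.1, 'joint_positions': array([-7.31484218e+01,  1.77002005e+01,  9.36825791e+01,  1.29568710e-03,
        6.87339463e+01, -3.99268532e+00]), 'qd': array([-0.00759267, -0.09216511, -0.3116301 , -0.04816822,  0.0799001 ,
       -0.03884821]), 'tau': array([-1.12208592e-03, -4.16409302e+01, -2.77645254e+01, -1.25400638e-04,
        4.07000378e-03,  1.16824609e-05]), 'position': array([ 0.22217039, -0.5833987 ,  0.23015151]), 'eef_rot': array([-9.01163586e+01,  9.33108752e-03, -1.59156217e+02]), 'contact_force': array([ 0.14560757, -0.28958758, -0.29357941]), 'moment': array([ 0.02121349,  0.00548444, -0.00911491]), 'grip_width': 0.08494904043528946}
```

View pics/top0.png

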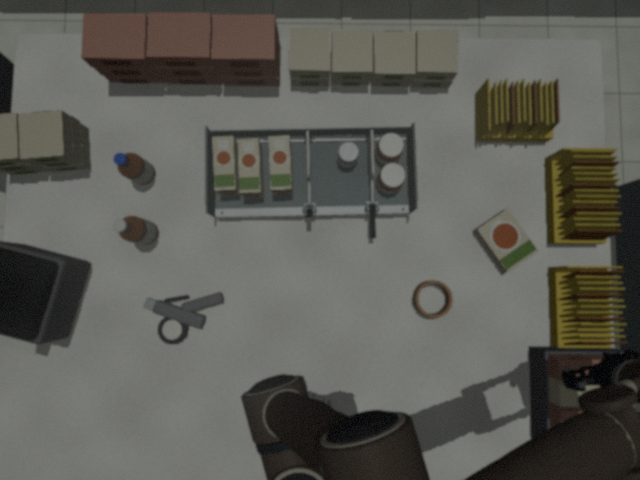

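View pics/scene0.png

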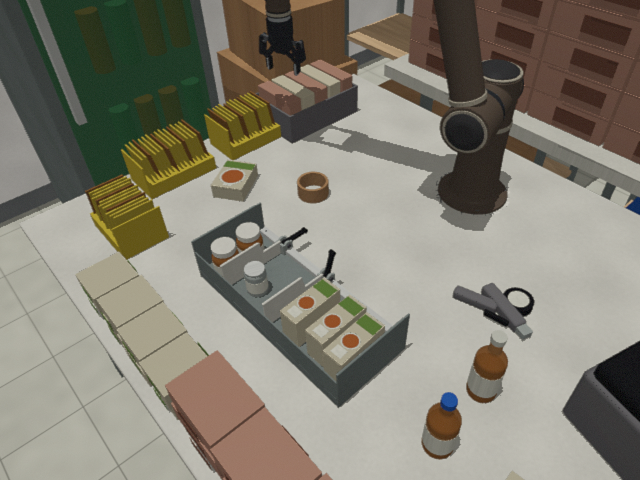

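The top view shows the tray at u 207–413, v 125–217, with the loose divider's fin at u≈308 and its lever at (309,210). The neighbour's lever is at (372,220). The scene view shows the standing lever at (330,262). Next I measure the tray frame, fin and lever from depth.

Run:
```python
from h import *
d=np.load("/tmp/top.npz"); W=d["W"]; px=d["px"]
v,u=np.mgrid[:480,:640]
reg=(u>195)&(u<425)&(v>115)&(v<245)
P=W[...,:3]
def show(n,m):
    q=P[m]; print(n,m.sum(), np.round(np.nanmin(q,0),4),np.round(np.nanmax(q,0),4),np.round(np.nanmedian(q,0),4))
z=P[...,2]
wl=reg&(abs(z-.122)<.006)&(u<222); wr=reg&(abs(z-.122)<.006)&(u>398)
show("wallL",wl);show("wallR",wr)
for n,m in(("L",wl),("R",wr)):
    q=P[m]; c=np.polyfit(q[:,0],q[:,1],1); print(n,"dy/dx",c, "deg",np.degrees(np.arctan(c[0])))
rail=reg&(abs(z-.042)<.004)&(v>195)&(v<222); show("rail",rail)
q=P[rail]; c=np.polyfit(q[:,1],q[:,0],1); print("rail dx/dy",c,np.degrees(np.arctan(c[0])))
show("fin",reg&(abs(z-.106)<.006)&(u>298)&(u<320))
g=px.max(-1)
blk=reg&(g<60)&(z>.075)&(u>295)&(u<322)&(v>190); show("lever",blk)
for lo,hi,n in((205,236,"a"),(237,262,"b"),(266,294,"c")):
    show(n,reg&(abs(z-.115)<.005)&(u>=lo)&(u<=hi))
d=np.load("/tmp/scene.npz"); W=d["W"]; px=d["px"]
m=(v>240)&(v<290)&(u>315)&(u<345)&(px.max(-1)<70); q=W[m]; q=q[(q[:,2]>.06)]
print(len(q)); 
for a in(.065,.075,.085,.095,.105,.115,.125):
    s=q[abs(q[:,2]-a)<.005]
    if len(s):print(a,len(s),np.round(np.median(s,0),4), np.round(s.min(0),3),np.round(s.max(0),3))
m=(v>240)&(v<420)&(u>180)&(u<420)
w=W[m]; 
s=w[(abs(w[:,2]-.122)<.003)]
if len(s):
  ym=np.median(s[:,1]);
  for t in (s[s[:,1]>ym],s[s[:,1]<=ym]): print("scene wall",len(t),np.round(np.min(t,0),4),np.round(np.max(t,0),4))
b=cv2.resize(px[190:420,180:430][:,:,::-1],None,fx=3,fy=2.6,interpolation=cv2.INTER_CUBIC);
```

```text
wallL 455 [0.5464 0.2016 0.116 ] [0.7498 0.2421 0.128 ] [0.6596 0.2214 0.1189]
wallR 257 [ 0.5597 -0.2593  0.116 ] [ 0.7646 -0.2192  0.1279] [ 0.6588 -0.2541  0.1231]
L dy/dx [-0.027517    0.24147766] deg -1.5762105002274363
R dy/dx [ 0.02071654 -0.26157009] deg 1.1868006414661032
rail 1208 [ 0.5465 -0.2558  0.038 ] [0.6012 0.2354 0.046 ] [0.5616 0.0151 0.0424]
rail dx/dy [-0.02661441  0.5618846 ] -1.524533477709576
fin 104 [ 0.55   -0.0112  0.1012] [0.7471 0.0026 0.1118] [ 0.6964 -0.0008  0.1085]
lever 43 [ 0.5368 -0.0118  0.0768] [0.5593 0.0012 0.1281] [ 0.5442 -0.0062  0.1199]
a 1145 [0.5456 0.1695 0.11  ] [0.7508 0.2398 0.12  ] [0.6627 0.2003 0.116 ]
b 1058 [0.5934 0.1119 0.11  ] [0.7249 0.1671 0.12  ] [0.6587 0.1387 0.1161]
c 1050 [0.6013 0.0386 0.11  ] [0.7332 0.0931 0.12  ] [0.6664 0.0655 0.1161]
134
0.065 19 [ 0.5642 -0.0031  0.0643] [ 0.556 -0.011  0.061] [0.567 0.014 0.07 ]
0.075 17 [ 5.612e-01 -2.000e-04  7.400e-02] [ 0.558 -0.009  0.071] [0.566 0.004 0.08 ]
0.085 23 [ 0.5571 -0.0009  0.0843] [ 0.553 -0.006  0.08 ] [0.562 0.003 0.09 ]
0.095 16 [ 0.5548 -0.0021  0.0965] [ 0.549 -0.007  0.09 ] [0.559 0.005 0.099]
0.105 19 [ 0.5514 -0.0016  0.104 ] [ 0.545 -0.009  0.1  ] [0.555 0.003 0.109]
0.115 21 [ 0.549  -0.0013  0.1144] [ 0.54  -0.008  0.11 ] [0.552 0.004 0.12 ]
0.125 19 [ 0.5461 -0.0015  0.1233] [ 0.543 -0.01   0.12 ] [0.55  0.004 0.126]
scene wall 187 [0.548  0.2343 0.1191] [0.7538 0.244  0.125 ]
scene wall 188 [ 0.5385 -0.2538  0.119 ] [1.0069 0.2342 0.1246]
```

Call:
servo_tool(series=[0,0,-0.97,0.0163,0.029,0,0.045,0,0,-0.97,0.0163,0.029,0,0.045,0,0,-0.97,0.0163,0.029,0,0.045,0,0,-0.97,0.0163,0.029,0,0.045,0,0,-0.97,0.0163,0.029,0,0.045,0,0,-0.97,0.0163,0.029,0,0.045,0,0,-0.97,0.0163,0.029,0,0.045,0,0,-0.97,0.0163,0.029,0,0.045,0,0,-0.97,0.0163,0.029,0,0.045,0,0,-0.97,0.0163,0.029,0,0.045], force=20)

```text
time: 0.93
position: [0.3855, -0.2924, 0.2309]
eef_rot: [-90.0, -0.0, -168.9]
contact_force: [0.3, 0.1, 0.6]
grip_width: 0.0452
```

Call:
servo_tool(series=[0,0,-0.97,0.0163,0.029,0,0.045,0,0,-0.97,0.0163,0.029,0,0.045,0,0,-0.97,0.0163,0.029,0,0.045,0,0,-0.97,0.0163,0.029,0,0.045,0,0,-0.97,0.0163,0.029,0,0.045,0,0,-0.97,0.0163,0.029,0,0.045,0,0,-0.97,0.0163,0.029,0,0.045,0,0,-0.97,0.0163,0.029,0,0.045,0,0,-0.97,0.0163,0.029,0,0.045,0,0,-0.97,0.0163,0.029,0,0.045])

```text
time: 1.77
position: [0.5485, -0.0024, 0.2308]
eef_rot: [-90.0, -0.0, -178.6]
contact_force: [0.9, 0.7, -0.5]
grip_width: 0.045
```

Call:
servo_tool(series=[0,0,0,0,0,-0.02,0.045,0,0,0,0,0,-0.02,0.045,0,0,0,0,0,-0.02,0.045,0,0,0,0,0,-0.01,0.045,0,0,0,0,0,0,0.045])

```text
time: 2.18
position: [0.5455, -0.0038, 0.1579]
eef_rot: [-90.0, -0.4, -178.6]
contact_force: [-0.7, -0.0, -0.3]
grip_width: 0.0449
```

Run:
```python
from h import *
print(manip.sense()["position"])
f,W=grab("scene"); px=f["pixels"][200:360,230:430]; cv2.imwrite("pics/s1.png",cv2.resize(px[:,:,::-1],None,fx=3.6,fy=3.6,interpolation=cv2.INTER_CUBIC))
```

```text
[ 0.54554358 -0.0038022   0.15792802]
```

View pics/s1.png

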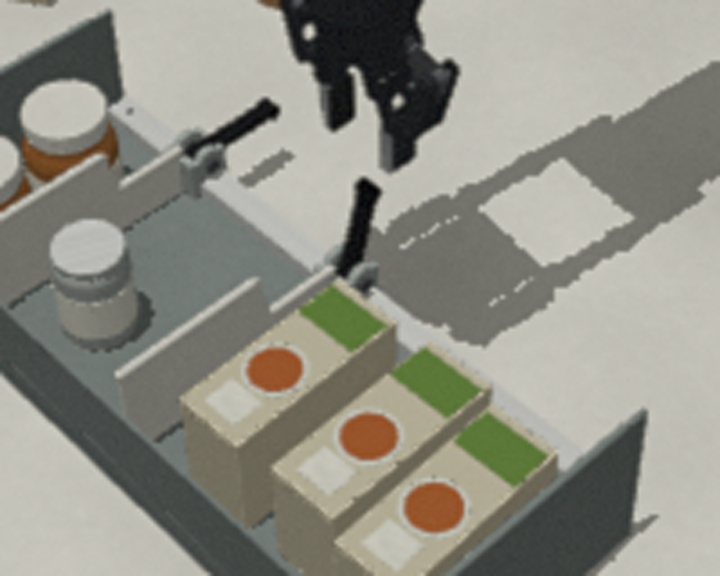

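The fingers straddle the lever: tips at (337,110) and (397,150), lever end at (370,190). I descend around it with the gap left open.

Call:
servo_tool(series=[0,0,0,0.001,0.0005,-0.015,0.045,0,0,0,0.001,0.0005,-0.015,0.045,0,0,0,0.001,0,-0.015,0.045,0,0,0,0,0,-0.015,0.045,0,0,0,0,0,-0.012,0.045,0,0,0,0,0,-0.004,0.045,0,0,0,0,0,0,0.03,0,0,0,0,0,0,0.025])

```text
time: 2.9
position: [0.552, -0.0033, 0.086]
eef_rot: [-90.0, 0.1, -178.6]
contact_force: [-0.2, 0.1, -0.2]
grip_width: 0.0249
```

Call:
servo_tool(series=[0,0,0,-0.0004,0.006,0,0.025,0,0,0,-0.0001,0.006,0,0.025,0,0,0,-0.0001,0.006,0,0.025,0,0,0,-0.0002,0.006,0,0.025,0,0,0,-0.0002,0.006,0,0.025,0,0,0,-0.0002,0.006,0,0.025,0,0,0,-0.0002,0.006,0,0.025,0,0,0,-0.0002,0.006,0,0.025,0,0,0,-0.0002,0.006,0,0.025,0,0,0,-0.0002,0.006,0,0.025])

```text
time: 3.73
position: [0.5495, 0.0573, 0.0853]
eef_rot: [-90.0, 0.0, -178.5]
contact_force: [1.6, -3.2, 0.8]
grip_width: 0.0249
```

Call:
servo_tool(series=[0,0,0,-0.0002,0.003,0,0.025,0,0,0,-0.0001,0.003,0,0.025,0,0,0,-0.0001,0.003,0,0.025,0,0,0,-0.0001,0.003,0,0.025])

```text
time: 4.07
position: [0.5489, 0.0684, 0.0852]
eef_rot: [-89.9, -0.0, -178.5]
contact_force: [0.6, -4.0, 1.8]
grip_width: 0.0254
```

Call:
servo_tool(series=[0,0,0,-0.0001,0.003,0,0.025,0,0,0,-0.0001,0.003,0,0.025,0,0,0,0,0.003,0,0.025,0,0,0,-0.0001,0.002,0,0.025,0,0,0,0,0,0,0.025])

```text
time: 4.48
position: [0.5486, 0.0794, 0.0852]
eef_rot: [-89.9, -0.0, -178.5]
contact_force: [0.9, -4.8, 1.2]
grip_width: 0.0249
```

Run:
```python
from h import *
f,W=grab("scene"); px=f["pixels"][220:420,240:440]; cv2.imwrite("pics/s2.png",cv2.resize(px[:,:,::-1],None,fx=3,fy=3,interpolation=cv2.INTER_CUBIC))
s=manip.sense(); print(s["position"],s["contact_force"])
f,W=grab("top")
z=W[...,2]; px=f["pixels"]
m=(abs(z-.115)<.004)&(abs(W[...,0]-.665)<.003)&(W[...,1]>-.05)&(W[...,1]<.26)
q=W[m]; rg=px[m]; o=np.argsort(q[:,1])
print([(round(float(q[i,1]),3),int(rg[i].sum())) for i in o][::2])
```

```text
[0.54858628 0.07945574 0.08524613] [ 0.71814754 -4.80008993  1.82333092]
[(0.08, 334), (0.082, 358), (0.085, 363), (0.087, 370), (0.09, 369), (0.092, 370), (0.094, 367), (0.096, 357), (0.097, 320), (0.099, 290), (0.102, 275), (0.104, 329), (0.106, 327), (0.108, 338), (0.111, 293), (0.113, 356), (0.116, 348), (0.121, 361), (0.123, 356), (0.125, 353), (0.127, 335), (0.128, 334), (0.132, 346), (0.134, 355), (0.137, 345), (0.139, 318), (0.14, 341), (0.142, 259), (0.145, 253), (0.147, 228), (0.149, 220), (0.151, 230), (0.153, 225), (0.154, 228), (0.156, 232), (0.161, 227), (0.161, 229), (0.163, 225), (0.166, 241), (0.168, 328), (0.17, 358), (0.17, 343), (0.173, 366), (0.175, 361), (0.18, 347), (0.18, 348), (0.183, 354), (0.185, 358), (0.187, 364), (0.19, 365), (0.191, 327), (0.194, 364), (0.194, 339), (0.197, 360), (0.199, 250), (0.201, 265), (0.201, 323), (0.203, 312), (0.205, 236), (0.206, 314), (0.208, 320), (0.211, 297), (0.216, 346), (0.219, 362), (0.22, 366), (0.222, 348), (0.222, 362), (0.225, 342), (0.227, 299), (0.227, 308), (0.229, 236), (0.236, 193), (0.237, 183)]
```

View pics/s2.png

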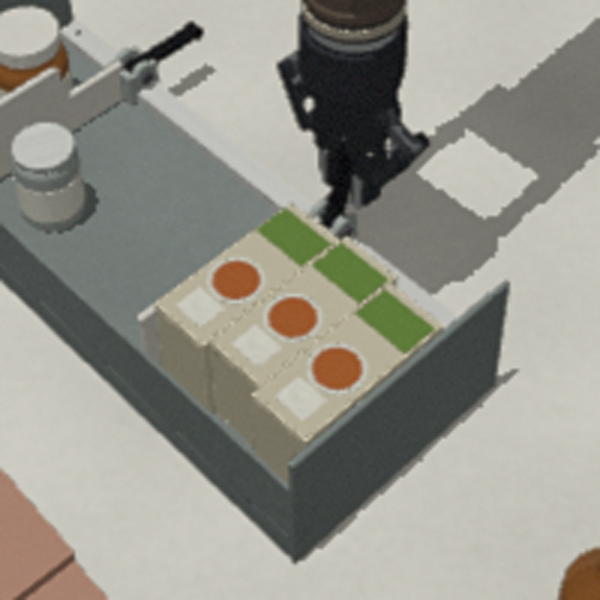

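The row is contiguous now. Only a few millimetres remain between the last carton (340,370) and the wall, so I creep until the force rises.

Call:
servo_tool(series=[0,0,0,0,0.0015,0,0.025,0,0,0,0,0.0015,0,0.025,0,0,0,0,0,0,0.025])

```text
time: 4.83
position: [0.5485, 0.0823, 0.0852]
eef_rot: [-89.9, -0.0, -178.5]
contact_force: [0.1, -4.0, 1.0]
grip_width: 0.025
```

Call:
servo_tool(series=[0,0,0,0,0.0015,0,0.025,0,0,0,0,0,0,0.025])

```text
time: 5.0
position: [0.5484, 0.0837, 0.0852]
eef_rot: [-89.9, -0.0, -178.5]
contact_force: [0.9, -6.1, 2.7]
grip_width: 0.0251
```

Call:
servo_tool(series=[0,0,0,0,0.001,0,0.025,0,0,0,0,0,0,0.025])

```text
time: 5.17
position: [0.5484, 0.0846, 0.0852]
eef_rot: [-89.9, -0.0, -178.5]
contact_force: [1.3, -5.9, 0.9]
grip_width: 0.0251
```

Call:
servo_tool(series=[0,0,0,0,0.001,0,0.025,0,0,0,0,0,0,0.025])

```text
time: 5.33
position: [0.5484, 0.0856, 0.0852]
eef_rot: [-89.9, -0.0, -178.5]
contact_force: [1.0, -6.1, 2.6]
grip_width: 0.025
```

Call:
servo_tool(series=[0,0,0,0,0.001,0,0.025,0,0,0,0,0,0,0.025])

```text
time: 5.5
position: [0.5483, 0.0864, 0.0852]
eef_rot: [-89.9, -0.0, -178.5]
contact_force: [1.0, -6.2, 2.2]
grip_width: 0.0246
```

Call:
servo_tool(series=[0,0,0,0,0.001,0,0.025,0,0,0,0,0,0,0.025])

```text
time: 5.67
position: [0.5483, 0.0865, 0.0852]
eef_rot: [-89.8, -0.1, -178.5]
contact_force: [0.3, -10.0, 2.1]
grip_width: 0.0251
```

Call:
servo_tool(series=[0,0,0,0,0.001,0,0.025,0,0,0,0,0,0,0.025])

```text
time: 5.83
position: [0.5483, 0.0866, 0.0852]
eef_rot: [-89.7, -0.1, -178.5]
contact_force: [0.4, -11.9, 3.4]
grip_width: 0.0252
```

The TCP stops at y≈0.0865 as the force climbs, so the row is snug. I back off, raise, shut the fingers and move in behind the lever.

Call:
servo_tool(series=[0,0,0,0,-0.004,0,0.025,0,0,0,0,-0.002,0,0.03,0,0,0,0,0,0.01,0.035,0,0,0,0,0,0.02,0.035,0,0,0,0,0,0.02,0.035,0,0,0,0,0,0.02,0.035,0,0,0,0,0,0.005,0,0,0,0,0.01,0,0,0,0,0,0,0.01,0,0,0,0,0,0,0.005,0,0,0])

```text
time: 6.67
position: [0.5746, 0.0836, 0.1594]
eef_rot: [-90.0, -0.0, -178.6]
contact_force: [-0.3, 0.0, -0.3]
grip_width: -0.0002
```

Run:
```python
from h import *
f,W=grab("scene"); px=f["pixels"][220:360,290:430]; cv2.imwrite("pics/s3.png",cv2.resize(px[:,:,::-1],None,fx=4,fy=4,interpolation=cv2.INTER_CUBIC))
s=manip.sense(); print(s["position"],s["contact_force"],s["grip_width"])
q=W[(W[...,2]>.07)&(W[...,2]<.13)&(f["pixels"].max(-1)<70)&(abs(W[...,1]-.08)<.03)&(W[...,0]>.52)&(W[...,0]<.58)]
for a in(.075,.085,.095,.105,.115,.125):
    t=q[abs(q[:,2]-a)<.005]
    if len(t):print(a,len(t),np.round(np.median(t,0),4),np.round(t.min(0),3),np.round(t.max(0),3))
```

```text
[0.57502714 0.08349794 0.15912938] [ 0.7993835   0.57081241 -0.97415415] 0.00015837190902859684
0.075 22 [0.5586 0.0843 0.0746] [0.551 0.077 0.07 ] [0.564 0.091 0.079]
0.085 23 [0.5551 0.0855 0.084 ] [0.546 0.078 0.081] [0.559 0.089 0.09 ]
0.095 21 [0.5526 0.0854 0.0954] [0.548 0.079 0.09 ] [0.555 0.09  0.099]
0.105 20 [0.5492 0.086  0.1058] [0.542 0.079 0.101] [0.552 0.089 0.109]
0.115 20 [0.5468 0.0858 0.1156] [0.538 0.079 0.11 ] [0.55  0.089 0.119]
0.125 20 [0.544  0.0828 0.1226] [0.539 0.076 0.12 ] [0.548 0.088 0.125]
```

View pics/s3.png

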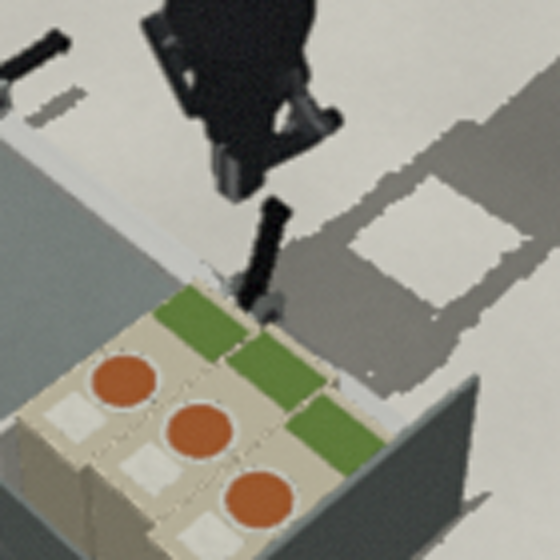

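Cartons are snug, the lever is still up at (265,245), and the shut fingers are above and behind it. I descend behind it and sweep it over along its arc.

Call:
servo_tool(series=[0,0,0,0,0,-0.02,0,0,0,0,0,0,-0.02,0,0,0,0,0,0,-0.016,0,0,0,0,-0.007,0,0,0,0,0,0,-0.008,0,0,0,0,0,0,-0.009,0,-0.003,0,0,0,0,-0.008,0,-0.004,0,0,0,0,0,0,0,0])

```text
time: 7.38
position: [0.5392, 0.0834, 0.0971]
eef_rot: [-90.0, -0.1, -178.5]
contact_force: [-0.2, 0.4, -0.1]
grip_width: 0.0003
```

Call:
servo_tool(series=[0,0,0,-0.004,0,-0.006,0,0,0,0,-0.004,0,-0.006,0,0,0,0,-0.003,0,-0.006,0,0,0,0,-0.003,0,-0.006,0,0,0,0,-0.003,0,-0.005,0,0,0,0,-0.002,0,-0.005,0,0,0,0,0,0,0,0])

```text
time: 7.97
position: [0.5231, 0.0833, 0.0634]
eef_rot: [-90.0, 0.1, -178.6]
contact_force: [-1.3, 0.3, -0.3]
grip_width: 0.0
```

Call:
servo_tool(series=[0,0,0,-0.004,0,-0.002,0,0,0,0,-0.002,0,-0.002,0,0,0,0,0,0,-0.002,0,0,0,0,0,0,0,0])

```text
time: 8.3
position: [0.5186, 0.0835, 0.0588]
eef_rot: [-90.0, 0.2, -178.5]
contact_force: [0.8, -0.3, 8.6]
grip_width: 0.0002
```

Run:
```python
from h import *
f,W=grab("scene"); px=f["pixels"][220:360,290:430]; cv2.imwrite("pics/s4.png",cv2.resize(px[:,:,::-1],None,fx=4,fy=4,interpolation=cv2.INTER_CUBIC))
s=manip.sense(); print(s["position"],s["contact_force"])
```

```text
[0.51857359 0.08343426 0.05876236] [ 1.72476922 -1.21581998  7.45157222]
```

View pics/s4.png

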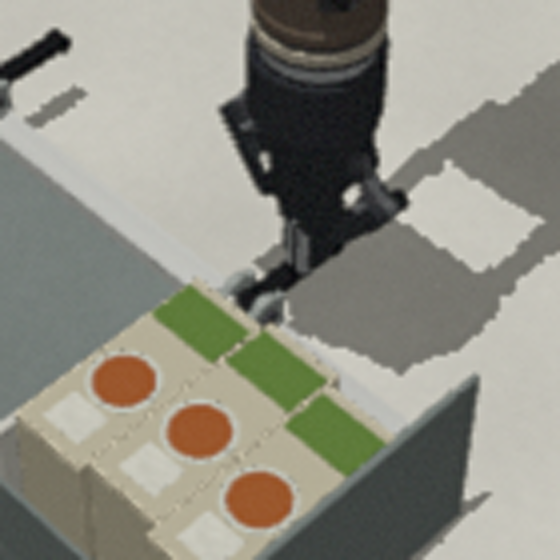

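The lever is down under the fingertip at (295,265). The reaction is 8 N at z 0.0588, where a level lever's top should be 0.0585. I press once more out at the lever's end, then lift away.

Call:
servo_tool(series=[0,0,0,-0.008,0,0,0,0,0,0,-0.005,0,-0.001,0,0,0,0,0,0,-0.001,0,0,0,0,0,0,0,0])

```text
time: 8.68
position: [0.5077, 0.0836, 0.0585]
eef_rot: [-90.0, 0.5, -178.5]
contact_force: [2.7, 0.1, 14.8]
grip_width: -0.0
```

Call:
servo_tool(series=[0,0,0,0,0,0.02,0,0,0,0,0,0,0.03,0,0,0,0,0,0,0.04,0,0,0,0,-0.03,-0.02,0.02,0,0,0,0,-0.03,-0.03,0,0,0,0,0,-0.03,-0.03,0,0,0,0,0,-0.03,-0.03,0,0,0,0,0,-0.02,-0.02,0,0,0,0,0,0,0,0,0,0,0,0,0,0,0,0])

```text
time: 9.52
position: [0.3625, -0.0451, 0.164]
eef_rot: [-90.1, -0.2, -178.7]
contact_force: [0.1, 0.6, 0.6]
grip_width: 0.0003
```

Run:
```python
from h import *
f,W=grab("scene"); px=f["pixels"][200:360,260:430]; cv2.imwrite("pics/s5.png",cv2.resize(px[:,:,::-1],None,fx=3.6,fy=3.6,interpolation=cv2.INTER_CUBIC))
s=manip.sense(); print(s["position"],s["contact_force"])
for n in("scene","top"):
    if n=="top": f,W=grab(n)
    for c in(.083,-.155):
        q=W[(W[...,2]>.05)&(W[...,2]<.075)&(f["pixels"].max(-1)<70)&(abs(W[...,1]-c)<.025)&(W[...,0]>.48)&(W[...,0]<.54)]
        if len(q)>5: print(n,c,len(q),"slope",np.polyfit(q[:,0],q[:,2],1)[0],np.round(np.median(q,0),4),np.round(q.min(0),3))
    if n=="top": 
        z=W[...,2]; save(f,"t5.png")
        q=W[(abs(z-.042)<.004)&(abs(W[...,0]-.56)<.015)&(abs(W[...,1])<.25)]; print("rail",np.polyfit(q[:,1],q[:,0],1))
```

```text
[ 0.36392673 -0.04476582  0.16451536] [0.96379847 0.21454259 0.58405517]
scene 0.083 99 slope 0.0164950603277674 [0.5155 0.0835 0.0589] [0.49  0.074 0.052]
scene -0.155 68 slope 0.012526889489898425 [ 0.5184 -0.1565  0.0583] [ 0.499 -0.167  0.051]
top 0.083 103 slope 0.015664552307337896 [0.5138 0.078  0.059 ] [0.487 0.073 0.052]
top -0.155 101 slope -0.025952347329422674 [ 0.5185 -0.1603  0.0588] [ 0.494 -0.166  0.051]
rail [-0.02345996  0.56082126]
```

View pics/s5.png

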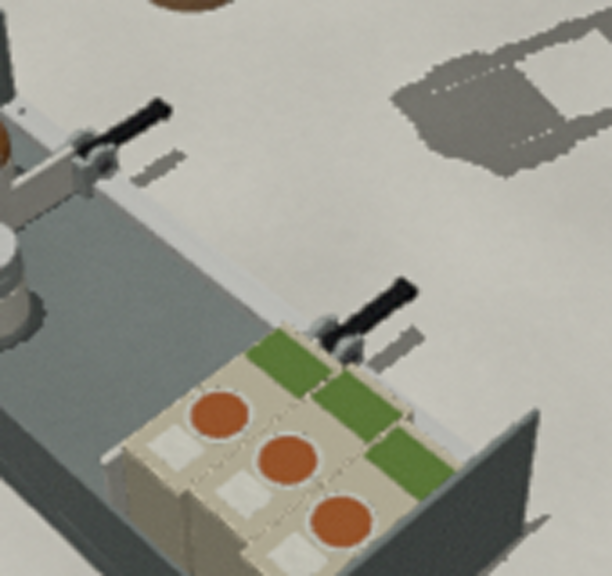

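The lever lies level like the neighbour's (slope under 0.02). One last look from above to check slack.

Run:
```python
import cv2
p=cv2.imread("pics/t5.png")[115:240,195:335]; cv2.imwrite("pics/t5c.png",cv2.resize(p,None,fx=4.8,fy=4.8,interpolation=cv2.INTER_CUBIC)*1)
```

```text
(no output)
```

View pics/t5c.png

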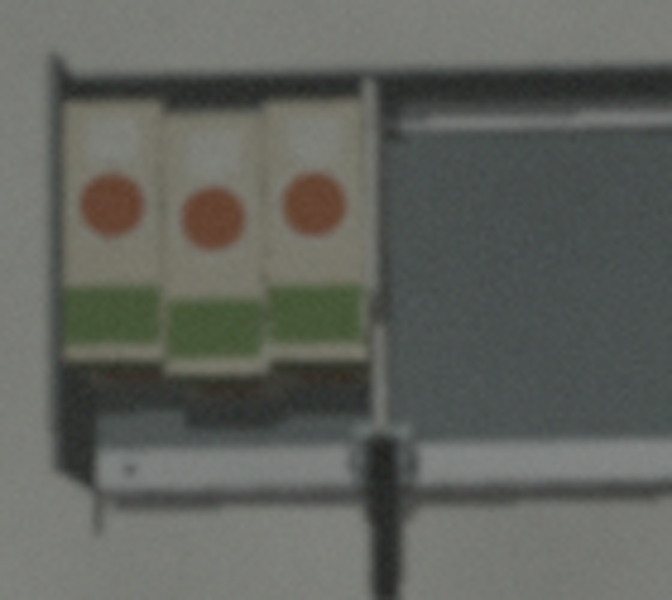

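The row fills the space from the wall (u≈62) to the fin (u≈368) with no visible gap, and the lever is down. Handing in.

```bash
python3 -c "
from rig import job; print(job.finish_job())"
```

```text
the job is handed in; nothing more can be done
None
```

The row of cartons is closed up against the left wall and the divider is locked there. I handed the job in shortly after 9.5 s on the robot's clock; the hand-in reports no verdict.

- **Closing the row:** I straddled the standing lever with the fingers and slid the divider about 86 mm left. It stopped moving, and the push force rose from about 6 N to 12 N. The lever was still standing in the picture taken after I backed off.
- **Locking:** I swept the lever down with shut fingers and pressed it against its stop with about 15 N. I then moved the arm clear.
- **Last checks:**
  - Depth from both cameras shows the lever level, with a slope under 0.02, the same as the neighbour's.
  - The cartons stand upright with no visible gap between the wall and the fin.
  - The wrist force near zero shows the arm touching nothing.
- **Limits of the checks:** I judged the slack from the stop, the force rise and the pictures, not from a direct measurement of the fin-to-wall space. The second divider looked undisturbed in the final picture. I did not measure the other goods again. No check failed.

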